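# Latch the packed picnic box

## Task

The picnic box is packed and must not spring open in the car. Shut its lid fully, then swing the hasp down flat over the staple on the front, and then take the retaining pin from its keeper and drop it down through the staple loop, in front of the hasp, until its flange rests on the loop. Leave it all latched and do not disturb the salt shaker, mug and lemon standing round it.

Things in the scene. Friction and masses are not known exactly. Their poses are not given: they have to be found in the camera images.
- picnic_box: Plywood box with aluminium edges, fixed to the worktop, 170 mm deep (x), 260 mm wide (y), 130 mm high with the lid shut. Origin under its centre; x from its front into the box, y to the left as seen from the robot, z up; the front face is at x = -85 mm. Only a flat tape roll (25 mm high) may lie before it. Wall cabinets hang 0.57 m up over its rear half and behind: keep wrists clear.
- staple (a point): Middle of the staple opening, the level steel loop on the box front, box axes: 24 mm before the face, mid-width, 68 mm up. The loop is 7 mm round bar (64.5 to 71.5 mm high), 33 mm wide outside, 19 inside; it stands out 44.5 mm and is open to 37.5 mm before the face. With the hasp shut, the pin's opening is from 6 to 37.5 mm before the face.
- keeper (a point): Centre, on the top face, of the 17 mm hole of the dark steel keeper bracket where the pin is parked: 22 mm before the box's front face, 95 mm to the left (+y) of the staple, 71 mm above the worktop. Axes as the box's. The bracket is 40 x 40 mm, 5 mm thick.
- lid (a joint): Angle of the lid about its rear edge: 0 shut, 0.9 rad the widest; it begins ajar, 0.12 to 0.35. The hinge is stiff (about 0.65 N m), so the lid stays where it is left; 1 to 8 N straight down near its front edge shuts it.
- lid_edge (a point): Middle of the top front edge of the lid, moving with it. The lid is a 170 x 260 x 14 mm slab; its hinge line lies 170 mm behind the front face, 116 mm high. Shut, its top is 130 mm above the worktop. The hasp takes the middle 60 mm of the front edge; the rest of the lid is plain.
- hasp (a joint): Angle of the hasp about its hinge on the lid's front edge, from the lid: 0 hangs flat on the box front with the staple through its window, 1.57 level towards the robot, 3.0 nearly straight up. It begins raised, 1.8 to 2.6. Stiff hinge (0.06 N m): it stays where left; 1 to 3 N swings it. Push its outer face: the one to the front when shut, to the rear when raised.
- hasp_hinge (a point): Middle of the hasp's hinge axis (along box y), moving with the lid; lid shut: 4 mm before the front face, mid-width, 126 mm high, 58 mm above the staple bar. Knuckle 9 mm across. The strap is 4 mm thick, centred on the axis, 56 mm wide, solid to 53 mm from the axis, then a window 40 mm wide to 75 mm, then a bar with a rounded lip to 89 mm.
- hasp_end (a point): Middle of the free end of the hasp strap (in the rounded lip), 86.5 mm from the hinge axis.
- pin_grip (a point): Where to grasp the retaining pin: about half-way up its turned wooden handle, which is round, 22 mm across, 55 mm tall. The pin stands upright (z up), is the same all round and weighs about 0.14 kg. This point is 34 mm above the underside of its flange and 26 mm below its top.
- pin_flange (a point): Centre of the underside of the pin's steel flange (29 mm across, 5 mm thick, under the handle). Below it is a 12 mm steel shank, 55 mm long with a tapered point, at the start in the keeper. With the pin home this point is 3.5 mm above the middle of the staple bar.
- salt_shaker: Bystander: glass salt shaker with grey cap, 44 mm across, 90 mm high; origin under its centre.
- mug: Bystander: white mug with red dots, 92 x 127 x 107 mm with its handle; origin under its centre.
- lemon: Bystander: lemon, 75 x 56 x 57 mm; origin under its centre.

How it is judged (in metres and radians):
On the way, in this order (a step that is already met when the one before it is completed fails the run):
1. the lid is shut while the hasp is still raised (value of joint lid below 0.03 rad and value of joint hasp above 0.5 rad), for 0.2 s.
2. the hasp lies over the staple, the lid shut, the pin not yet in the loop (value of joint lid below 0.03 rad and value of joint hasp below 0.12 rad and distance between pin_flange and staple above 0.03 m), for 0.2 s.
At the end, for the whole second after the job is handed in: The lid is shut (under 0.03 rad), the hasp lies over the staple (under 0.2 rad), and the pin hangs upright (within 0.25 rad) through the loop with its flange on it (flange underside within 12 mm in x and 9 mm in y of the staple point, and -2 to 10 mm above it), at rest (value of joint lid below 0.03 rad and value of joint hasp below 0.2 rad and x of pin_flange in the frame of staple between -0.012 and 0.012 m and y of pin_flange in the frame of staple between -0.009 and 0.009 m and z of pin_flange in the frame of staple between -0.002 and 0.01 m and angle between pin_grip's own z axis and vertical below 0.25 rad and linear speed of pin below 0.02 m/s); the robot touches nothing.
It fails at once if the salt shaker is shifted by more than 30 mm (distance of salt_shaker from where it was at the start of the episode above 0.03 m).
It fails at once if the mug is shifted by more than 30 mm (distance of mug from where it was at the start of the episode above 0.03 m).
It fails at once if the lemon is shifted by more than 30 mm (distance of lemon from where it was at the start of the episode above 0.03 m).
It also fails if it takes over 64 s, if anything falls off the work surface, if the arm or the gripper's body presses on something with over 40 N, if the wrist force passes 120 N, or if a joint passes its speed limit or range.

## Robot

A 6-joint arm with a two-finger parallel gripper is mounted at the origin on a cart in front of the work surface, level with it; the furniture and walls round the work are solid. World frame = base frame: x ahead of the robot, y to its left, z up, the work surface at z = 0. Lengths are in m, angles in degrees, forces in N, time in s.
With the tool pointing down it reaches from about 0.3 to 0.75 m from the base axis. Payload 8.5 kg.
Tool frame: the origin (TCP) lies at the centre of the arm's flange, where the gripper is bolted on; the fingertips stand 173 mm ahead of it and the grasp point (between the pads) lies env.pinch_z ahead of it (env.pinch_z is the distance from the TCP to the grasp point, in m); z points along the fingers, y is the line along which they close (so a half turn about z gives the same grasp; the last joint's range is limited). The gripper opens to 85 mm and grips with 20 to 120 N. Pads are 22 mm wide; open, the fingers measure 114 mm over their backs; the gripper's body (76 mm by 85 mm) begins 54 mm behind the grasp point. The pads swing forward as they close: fully open they stand 13 mm farther back than shut.
Start: joints at [-83.039, 21.807, 74.336, -0, 83.858, -12.336], TCP at [0.182, -0.519, 0.405] pointing down, gripper open.
Joint ranges: [-178.18, 178.18], [-50.72, 133.34], [12.68, 142.11], [-81.47, 261.47], [9.98, 163.14], [-165.26, 165.26]. Speed limits (degrees/s): [136.94, 136.94, 180, 180, 180, 180].

## Interface

Orientations are given as a 3x3 rotation matrix whose columns are the frame's x, y, z axes.
In Python, from rig import env, get_image, job, spotter gives the robot as it stands. The module is installed in compiled form; this text tells all that it offers.
- The arm moves only by the shell command python3 -m creep 'ROWS' [FORCE]. ROWS is text: rows parted by semicolons, each of 7 numbers parted by spaces: the turn, a rotation vector about the tool's x, y, z in units of 8 degrees (1.0 is 8 degrees), then the shift along the tool's x, y, z in units of 30 mm (1.0 is 30 mm), then the finger opening in mm, from 0 to 85.4. A call has 1 to 12 rows; each row is the pose to reach, as a shift and turn from the pose commanded when the call began, along the tool's axes at that moment; what a row does not reach only later rows make up. A row lasts 1/10 s, in which the tool goes at most 50 mm and 8.59 degrees, less where a joint would pass 70% of its speed; a pose out of reach is approached as far as the arm can. A call with a gripper value outside its range is refused whole. The fingers move at their own pace and stop on an object; FORCE is the grip in N (left out, the last holds). Time passes only in rows, so rows that repeat a pose let the fingers close. It gives the time, the measured TCP pose, the force, the opening and the grip force at its end, in the units of the state.
- env.observe(): the state, without advancing time (a new reading comes with each control period).
- get_image(name): name is "side" or "top"; returns a dict with "image" (480x640x3 uint8, blue, green, red), "depth" (480x640 float32, m along the optical axis (not along the pixel's ray), 0 where there is no reading), "intrinsics" (3x3 intrinsics, pixels), "view" (4x4, takes a point from world to camera coordinates). Camera axes: x right, y up, looking along -z (the intrinsics and any distortion apply to the point x, -y, -z); pixel columns grow to the right and rows downward; lengths in m; the calibration is good to about 2 mm. A picture is of the moment at which its call begins.
- job.close_job(): hands the job in; it is judged then, once.
Trained networks look in a picture, given as the dict that the camera call returned (one of the last four; its "shot" number tells which), for a name from the list of things; names that differ only in an ending like _2 or _b are one class to them, and where a whole thing is asked for, a point or a joint stands for the part that bears it (a point fixed in the world has none). Each returns a list of dicts, best first, with "p" (0 to 1); they miss things now and then, are a little off and sometimes report something else, mostly with a low value. They report only what shows in the picture. A call takes as long as a camera call.
- spotter.boxes_of(label, picture): "xy" ([column, row] in pixels, amid what is visible of it).
The state is a dict: "time_s": time; "q": joint angles; "qvel": joint speeds; "joint_efforts": joint torques, N m; "position": TCP position; "tool_rot": TCP orientation; "ft_force": force on the tool from outside, world axes, zero at the start; "wrist_torque": the same for the moment, N m; "grip_width": finger opening in m; "gripper_force": force on a finger pad.
Only numpy, scipy, OpenCV 4.12 (cv2) and the standard library are available. Lean on these libraries where they do the work, as an engineer would, in place of code of your own. Each camera call takes 0.05 s, during which the arm holds its last target. There are 200 camera calls.

## Working session

There is one attempt and no reset: what is moved stays moved. The work goes in short steps, Python scripts to look and compute and a shell command to move; the robot and the scene stay as the last step left them, time stands still between calls to the robot, and variables do not carry over. Pictures are saved under pics/ and viewed, at most 10 in all, crops included, and the job is handed in when it is done.

```bash
mkdir -p pics
cat > h.py <<'E'
import numpy as np, cv2
from rig import env, get_image, job, spotter
def px2w(p,c,r,z=None,d=None):
    K=p["intrinsics"];V=np.array(p["view"])
    if d is None:
        w=p["depth"][int(r)-1:int(r)+2,int(c)-1:int(c)+2]; d=np.median(w[w>0]) if (w>0).any() else np.nan
    ray=np.array([(c-K[0][2])/K[0][0],-(r-K[1][2])/K[1][1],-1.])
    Vi=np.linalg.inv(V); o=Vi[:3,3]; v=Vi[:3,:3]@ray
    if z is not None: return o+v*(z-o[2])/v[2]
    return o+v*d
def w2px(p,w):
    K=np.array(p["intrinsics"]);c=np.array(p["view"])@np.r_[w,1]
    return K[0,0]*c[0]/-c[2]+K[0,2],K[1,1]*(-c[1])/-c[2]+K[1,2]
E
python3 - <<'E'
from h import *
print(env.pinch_z)
s=env.observe();print(s['position'],np.round(s['tool_rot'],3),s['ft_force'],s['grip_width'])
for n in("side","top"):
    p=get_image(n);cv2.imwrite(f"pics/{n}0.png",p["image"]);np.savez(f"{n}0.npz",**{k:p[k] for k in("image","depth","intrinsics","view")})
    print(n,np.linalg.inv(p["view"])[:3,3],-np.linalg.inv(p["view"])[:3,2])
    for l in"picnic_box staple keeper lid lid_edge hasp hasp_hinge hasp_end pin_grip pin_flange salt_shaker mug lemon".split():
        for b in spotter.boxes_of(l,p)[:2]:
            c,r=b["xy"];print(l,np.round(b["xy"]),round(b["p"],2),np.round(px2w(p,c,r),3))
E
```

```text
0.1547
[ 0.18176022 -0.51905906  0.40409875] [[ 0.944  0.33  -0.   ]
 [ 0.33  -0.944  0.001]
 [ 0.    -0.001 -1.   ]] [-0.02445764  0.47419618  0.0291905 ] 0.08544922622261189
side [0.65207362 0.45545329 0.72849606] [-0.18095411 -0.73366309 -0.6549764 ]
picnic_box [304. 252.] 0.68 [ 0.529 -0.152  0.177]
picnic_box [338. 293.] 0.55 [ 0.476 -0.114  0.097]
staple [309. 254.] 0.76 [ 0.523 -0.144  0.178]
staple [338. 292.] 0.52 [ 0.475 -0.114  0.102]
keeper [306. 257.] 0.74 [ 0.53  -0.137  0.178]
lid [304. 227.] 0.94 [ 0.512 -0.24   0.162]
lid [347. 210.] 0.63 [ 0.443 -0.187  0.229]
lid_edge [304. 228.] 0.82 [ 0.513 -0.232  0.165]
lid_edge [258. 187.] 0.74 [ 0.569 -0.5    0.092]
hasp [344. 210.] 0.75 [ 0.43  -0.242  0.187]
hasp_hinge [352. 207.] 0.61 [ 0.408 -0.264  0.175]
hasp_end [350. 204.] 0.77 [ 0.415 -0.256  0.189]
pin_grip [340. 290.] 0.88 [ 0.472 -0.112  0.109]
pin_flange [337. 291.] 0.75 [ 0.476 -0.117  0.1  ]
pin_flange [307. 258.] 0.32 [ 0.529 -0.131  0.181]
salt_shaker [393. 382.] 0.78 [0.43  0.064 0.061]
mug [258. 185.] 0.56 [ 0.568 -0.5    0.097]
mug [304. 256.] 0.53 [ 0.531
[... 163 characters left out ...]
 253.] 0.57 [ 0.442 -0.512  0.054]
staple [333. 227.] 0.95 [ 0.483 -0.261  0.167]
keeper [333. 227.] 0.93 [ 0.482 -0.261  0.169]
lid [335. 219.] 0.97 [ 0.502 -0.265  0.162]
lid_edge [331. 215.] 0.57 [ 0.513 -0.257  0.159]
hasp [310. 245.] 0.64 [ 0.432 -0.21   0.222]
hasp_hinge [308. 248.] 0.84 [ 0.424 -0.208  0.233]
hasp_hinge [276. 238.] 0.48 [ 0.464 -0.129  0.13 ]
hasp_end [310. 250.] 0.51 [ 0.42  -0.213  0.233]
pin_grip [274. 239.] 0.62 [ 0.461 -0.126  0.129]
pin_flange [274. 239.] 0.41 [ 0.462 -0.125  0.129]
salt_shaker [208. 261.] 0.81 [0.417 0.036 0.087]
mug [448. 201.] 0.95 [ 0.576 -0.55   0.039]
mug [273. 239.] 0.22 [ 0.462 -0.123  0.13 ]
lemon [436. 255.] 0.96 [ 0.436 -0.512  0.053]
```

Run:
```python
import cv2,numpy as np
a=cv2.imread("pics/side0.png")[130:430,180:520];b=cv2.imread("pics/top0.png")[140:320,190:480]
a=cv2.resize(a,(640,565),interpolation=3);b=cv2.resize(b,None,fx=2.6,fy=2.6,interpolation=3)
cv2.imwrite("pics/a.png",a);cv2.imwrite("pics/b.png",b)
```

```text
(no output)
```

View pics/a.png

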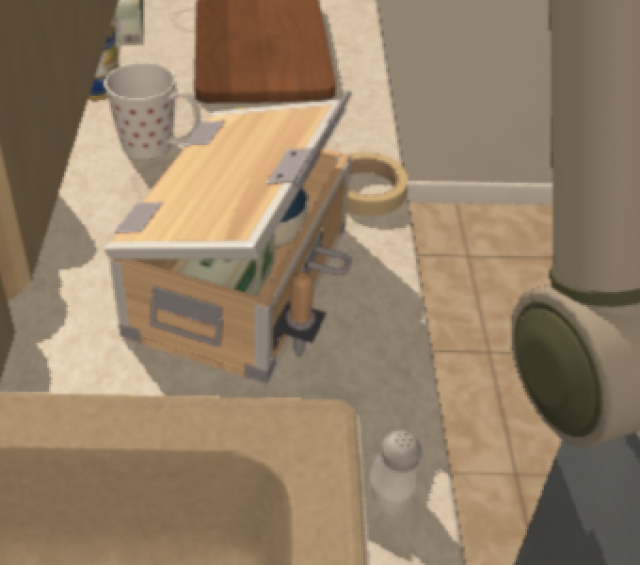

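View pics/b.png

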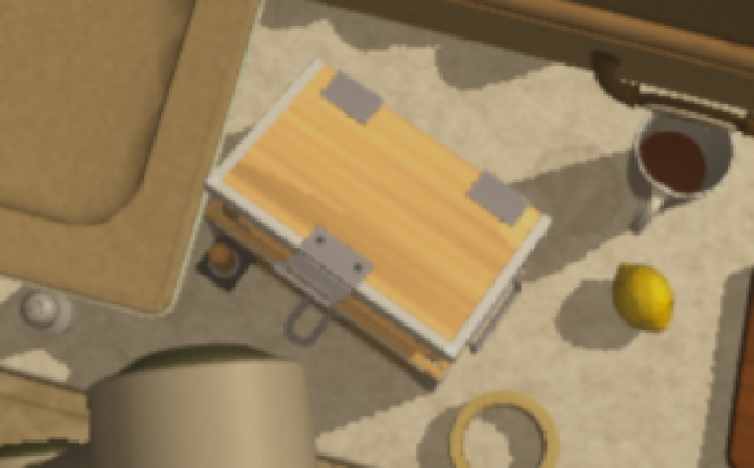

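The pictures show the box turned about 30–40° clockwise-ish. The lid is ajar, with corners in the top crop at (207,185), (318,62), (548,218) and (455,352). The pin is at (222,255), the staple tip at (295,340), the hasp is raised at about (310,280), and the salt shaker, mug and lemon are well clear. Next I fit the box pose.

```bash
cat > fit.py <<'E'
from h import *
from scipy.optimize import least_squares
T=dict(np.load("top0.npz"));S=dict(np.load("side0.npz"))
t=lambda c,r:(c/2.6+190,r/2.6+140); s=lambda c,r:(c/1.882+180,r/1.882+130)
def lidpt(u,y,v,a): # u dist from hinge toward front, v height above underside
    return np.array([85-u*np.cos(a)-v*np.sin(a)*-1*1.0, y, 116+u*np.sin(a)+v*np.cos(a)])/1e3
def W(P,x): c,s_=np.cos(x[2]),np.sin(x[2]);return np.array([x[0]+c*P[0]-s_*P[1],x[1]+s_*P[0]+c*P[1],P[2]])
obs=[(T,t(207,185),'L',170,130),(T,t(318,62),'L',0,130),(T,t(548,218),'L',0,-130),(T,t(455,350),'L',170,-130),
(T,t(222,253),'P',-107,95,131),(T,t(295,342),'P',-129.5,0,68),
(S,s(258,247),'L',170,130),(S,s(112,250),'L',0,130),(S,s(345,98),'L',170,-130),
(S,s(303,276),'P',-107,95,131),(S,s(350,265),'P',-129.5,0,68)]
def res(x):
    o=[]
    for p,uv,k,*a in obs:
        P=lidpt(a[0],a[1],14,x[3]) if k=='L' else np.array(a)/1e3
        o.append(np.array(w2px(p,W(P,x)))-uv)
    return np.array(o)
f=least_squares(lambda x:res(x).ravel(),[0.52,-0.26,-0.6,0.3],loss='soft_l1')
if __name__=="__main__":
    print(f.x,np.degrees(f.x[2:]));print(np.round(res(f.x),1))
    x=f.x;c,s_=np.cos(x[2]),np.sin(x[2]);R=np.array([[c,-s_],[s_,c]])
    # box-frame depth points of both cams
    for n,p in(("T",T),("S",S)):
        r,cc=np.mgrid[0:480,0:640];d=p["depth"];K=p["intrinsics"]
        pc=np.stack([(cc-K[0,2])/K[0,0]*d,-(r-K[1,2])/K[1,1]*d,-d],-1)[d>0]
        Vi=np.linalg.inv(p["view"]);w=pc@Vi[:3,:3].T+Vi[:3,3]
        b=np.c_[(w[:,:2]-x[:2])@R,w[:,2]]*1e3
        m=(abs(b[:,1])<120)&(abs(b[:,1])>50)&(b[:,0]>-60)&(b[:,0]<75)&(b[:,2]>115)&(b[:,2]<250)
        A=np.c_[b[m][:,0],np.ones(m.sum())];k=np.linalg.lstsq(A,b[m][:,2],rcond=None)[0];print(n,"lid",np.arctan(-k[0]),k, m.sum())
        m=(abs(b[:,1])<24)&(b[:,0]<-70)&(b[:,0]>-140)&(b[:,2]>175)&(b[:,2]<300)
        print(np.round(b[m][np.argsort(b[m][:,2])][::max(1,m.sum()//25)]).astype(int).tolist())
        m=(abs(b[:,1]-95)<9)&(abs(b[:,0]+107)<12)&(b[:,2]>120)&(b[:,2]<140); print("pintop",b[m].mean(0),m.sum())
    for nm,P in(("staple",(-109,0,68)),("keeper",(-107,95,71)),("lidpush",(-70,-70,130))): print(nm,W(np.array(P)/1e3,x))
E
python3 fit.py
```

```text
[ 0.49912782 -0.26417603 -0.60989359  0.32908232] [-34.94432881  18.855028  ]
[[-1.3 -0.1]
 [-1.5 -1.6]
 [ 1.8 -0. ]
 [ 0.   3.5]
 [-1.5 -0.1]
 [-0.5  0.5]
 [-0.5 -0.2]
 [-3.  -1.9]
 [-1.   0.4]
 [ 1.  -1.3]
 [ 0.8 -1. ]]
T lid 0.34385051887247653 [ -0.35807514 162.07374672] 3343
[[-71, -24, 183], [-73, 21, 187], [-70, -18, 189], [-72, 16, 189], [-71, -5, 191], [-76, 12, 195], [-78, -10, 198], [-79, 18, 202], [-82, -18, 207], [-83, 12, 212], [-85, -20, 216], [-86, -1, 220], [-87, -12, 224], [-89, -21, 228], [-93, -1, 232], [-93, 2, 233], [-92, -15, 235], [-93, 4, 237], [-94, -17, 243], [-100, -14, 259], [-105, -23, 266], [-102, 16, 267], [-103, 24, 268], [-104, -22, 269], [-105, -6, 270], [-104, 15, 270]]
pintop [-106.07916881   95.69741345  128.44919361] 58
S lid 0.33775677015764205 [ -0.35121495 162.27180753] 2490
[[-80, 17, 184], [-79, 16, 186], [-71, 14, 187], [-80, -5, 187], [-80, 8, 187], [-79, 16, 188], [-79, 4, 188], [-74, 13, 189], [-80, -9, 189], [-70, -21, 190], [-71, 3, 190], [-71, -13, 191], [-83, 12, 200], [-90, 23, 219], [-95, -12, 232], [-104, -19, 257], [-107, 3, 266], [-108, -6, 268], [-107, -2, 268], [-105, -7, 268], [-107, -14, 268], [-104, 1, 269], [-106, 7, 269], [-107, -20, 269], [-104, -19, 269], [-107, -8, 270], [-106, -10, 271]]
pintop [-108.00250554   99.51073027  129.21726145] 48
staple [ 0.40977954 -0.20174298  0.068     ]
keeper [ 0.46583308 -0.12501619  0.071     ]
lidpush [ 0.40165357 -0.28146104  0.13      ]
```

The box sits at about (0.499, -0.264) with yaw -35°, the lid is at about 0.33 and the hasp at about 2.5. Next I compute the moves.

```bash
cat >> h.py <<'E'
BX=np.array([0.4992,-0.2642,-0.6099])
from scipy.spatial.transform import Rotation as Ro
cb,sb=np.cos(BX[2]),np.sin(BX[2])
RT=np.array([[cb,sb,0],[sb,-cb,0],[0,0,-1.]])  # tool x = box x, y = -box y, down
def tgt(bx,by,z,off):  # box mm of the point `off` m ahead of TCP -> row
    s=env.observe();w=np.r_[BX[:2]+np.array([[cb,-sb],[sb,cb]])@[bx/1e3,by/1e3],z/1e3+off]
    R0=np.array(s["tool_rot"])
    print(np.round(Ro.from_matrix(R0.T@RT).as_rotvec(degrees=True)/8,2),np.round(R0.T@(w-s["position"])/.03,2))
def here(off=0.173):
    s=env.observe();d=s["position"][:2]-BX[:2]
    print("t",round(s["time_s"],2),"box",np.round(np.r_[np.array([[cb,sb],[-sb,cb]])@d*1e3,(s["position"][2]-off)*1e3],1),"F",np.round(s["ft_force"],1),"w",s["grip_width"],"rot err deg",np.round(Ro.from_matrix(np.array(s["tool_rot"]).T@RT).as_rotvec(degrees=True),2),"q",np.round(s["q"]))
E
python3 -c "
from h import *
here();tgt(-68,-85,215,.173)"
```

```text
t 1.4 box [-114.2 -390.8  231.7] F [ 0.3 -0.1  0. ] w 0.08554645856811209 rot err deg [ 0.    0.   54.24] q [-83.  22.  74.  -0.  84. -12.]
[0.   0.   6.78] [ 9.17 -4.71  0.56]
```

```bash
python3 -m creep '0 0 0.9 1.2 -0.6 0 0; 0 0 1.8 2.4 -1.2 0.1 0; 0 0 2.7 3.6 -1.9 0.2 0; 0 0 3.6 4.9 -2.5 0.3 0; 0 0 4.5 6.1 -3.1 0.4 0; 0 0 5.4 7.3 -3.8 0.5 0; 0 0 6.3 8.5 -4.4 0.55 0; 0 0 6.78 9.17 -4.71 0.56 0; 0 0 6.78 9.17 -4.71 0.56 0; 0 0 6.78 9.17 -4.71 0.56 0; 0 0 6.78 9.17 -4.71 0.56 0' && python3 -c "
from h import *
here()"
```

```text
time_s: 2.5
position: [0.3942, -0.2955, 0.3879]
tool_rot: [[0.82, -0.573, -0.0], [-0.573, -0.82, -0.0], [0.0, 0.0, -1.0]]
ft_force: [0.1, -0.3, -0.3]
grip_width: 0.0
gripper_force: 0.0
t 2.5 box [-68.1 -85.8 214.9] F [ 0.1 -0.3 -0.3] w 1.9528827747017037e-05 rot err deg [ 0.01 -0.   -0.  ] q [-51.  17.  85.  -0.  78.  74.]
```

```bash
python3 -m creep '0 0 0 0 0 0.4 0; 0 0 0 0 0 0.8 0; 0 0 0 0 0 1.1 0; 0 0 0 0 0 1.4 0; 0 0 0 0 0 1.7 0; 0 0 0 0 0 2.0 0; 0 0 0 0 0 2.3 0; 0 0 0 0 0 2.5 0; 0 0 0 0 0 2.65 0; 0 0 0 0 0 2.75 0; 0 0 0 0 0 2.8 0; 0 0 0 0 0 2.8 0' && python3 -c "
from h import *
here()"
```

```text
time_s: 3.7
position: [0.3948, -0.2948, 0.3038]
tool_rot: [[0.82, -0.573, 0.0], [-0.573, -0.82, -0.0], [0.0, 0.0, -1.0]]
ft_force: [-0.7, -0.3, 0.5]
grip_width: 0.0003
gripper_force: 0.0
t 3.7 box [-68.  -84.9 130.8] F [-0.7 -0.3  0.5] w 0.0003318072055527321 rot err deg [ 0.   -0.02  0.  ] q [-51.  22.  92.   0.  65.  74.]
```

```bash
python3 -m creep '0 0 0 0 0 0.05 0; 0 0 0 0 0 0.1 0; 0 0 0 0 0 0.15 0;0 0 0 0 0 0.15 0;0 0 0 0 0 0.15 0'
python3 - <<'E'
from h import *
here()
p=get_image("side");cv2.imwrite("pics/c.png",cv2.resize(p["image"][130:430,180:520],(640,565),interpolation=3))
E
```

```text
time_s: 4.2
position: [0.3946, -0.2945, 0.3031]
tool_rot: [[0.82, -0.572, 0.002], [-0.572, -0.82, -0.004], [0.004, 0.002, -1.0]]
ft_force: [-9.2, 8.1, 35.4]
grip_width: 0.0001
gripper_force: 17.8
t 4.2 box [-68.4 -84.8 130.1] F [-9.2  8.1 35.4] w 0.0001464895739877465 rot err deg [ 0.09 -0.23  0.03] q [-51.  22.  93.  -0.  65.  74.]
```

View pics/c.png

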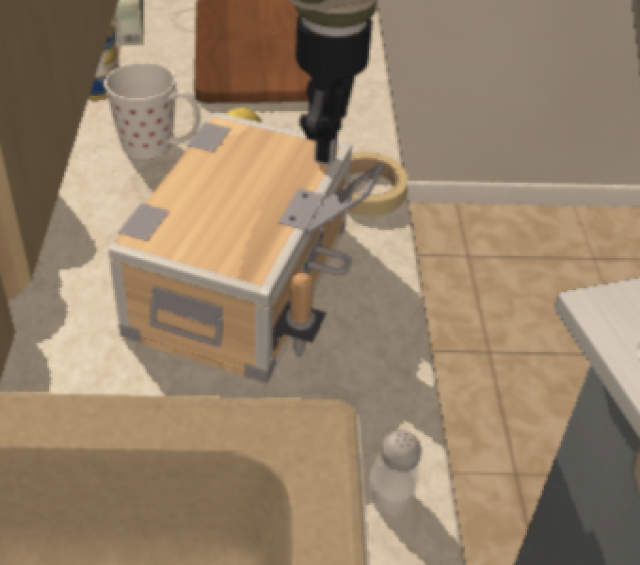

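The lid is shut: 35 N against a hard stop, and the lid edge is flush in the crop at (265,290). The hasp still stands up at (370,180). Next I lift and go above the hasp end with the fingers part open, so they straddle the window and bear on its side rails.

```bash
python3 -m creep '0 0 0 0 0 -1 0; 0 0 0 0 0 -2 0; 0 0 0 0 0 -3 20; 0 0 0 -1 -0.3 -3 40; 0 0 0 -2.07 -1.2 -3 40; 0 0 0 -2.07 -2.2 -3 40; 0 0 0 -2.07 -2.83 -3 40;0 0 0 -2.07 -2.83 -3 40;0 0 0 -2.07 -2.83 -3 40'
python3 - <<'E'
from h import *
here();tgt(-130,0,90,.173)
E
```

```text
time_s: 5.15
position: [0.3924, -0.1898, 0.3895]
tool_rot: [[0.82, -0.572, 0.0], [-0.572, -0.82, -0.001], [0.001, 0.0, -1.0]]
ft_force: [-0.3, 0.2, -0.6]
grip_width: 0.0395
gripper_force: 0.0
t 5.15 box [-1.301e+02 -1.000e-01  2.165e+02] F [-0.3  0.2 -0.6] w 0.039532261434360345 rot err deg [ 0.02 -0.03  0.05] q [-41.  11.  93.  -0.  76.  83.]
[ 0.   -0.    0.01] [ 0.   -0.01  4.22]
```

```bash
python3 -m creep '0 0 0 0 0 0.5 40; 0 0 0 0 0 1 40; 0 0 0 0 0 1.4 40; 0 0 0 0 0 1.8 40; 0 0 0 0 0 2.2 40; 0 0 0 0 0 2.6 40; 0 0 0 0 0 3 40; 0 0 0 0 0 3.4 40; 0 0 0 0 0 3.8 40; 0 0 0 0 0 4.2 40; 0 0 0 0 0 4.2 40'
python3 - <<'E'
from h import *
here()
p=get_image("side");cv2.imwrite("pics/d.png",cv2.resize(p["image"][180:330,260:430],(680,600),interpolation=3))
E
```

```text
time_s: 6.25
position: [0.392, -0.1904, 0.2624]
tool_rot: [[0.819, -0.574, -0.002], [-0.574, -0.819, 0.002], [-0.002, -0.0, -1.0]]
ft_force: [-0.4, 0.7, -0.2]
grip_width: 0.0401
gripper_force: 0.0
t 6.25 box [-130.1   -1.    89.4] F [-0.4  0.7 -0.2] w 0.04005410797413125 rot err deg [-0.01  0.14 -0.07] q [-42.  21. 104.  -0.  55.  83.]
```

View pics/d.png

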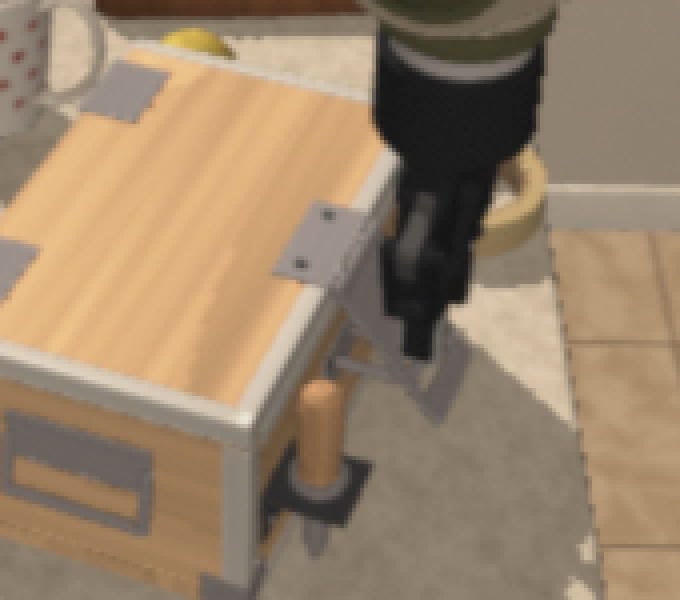

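The hasp is now about halfway down, with its end at (440,410) and the fingers on it. Now I push rearward.

```bash
python3 -m creep '0 0 0 0.2 0 0.1 40; 0 0 0 0.4 0 0.15 40; 0 0 0 0.55 0 0.2 40; 0 0 0 0.7 0 0.2 40; 0 0 0 0.8 0 0.2 40; 0 0 0 0.9 0 0.2 40; 0 0 0 0.95 0 0.2 40; 0 0 0 0.95 0 0.2 40'
python3 - <<'E'
from h import *
here()
p=get_image("side");cv2.imwrite("pics/e.png",cv2.resize(p["image"][180:330,260:430],(680,600),interpolation=3))
E
```

```text
time_s: 7.1
position: [0.414, -0.2045, 0.257]
tool_rot: [[0.821, -0.572, -0.008], [-0.572, -0.821, 0.005], [-0.01, 0.0, -1.0]]
ft_force: [-18.2, 8.7, 9.1]
grip_width: 0.0396
gripper_force: 0.6
t 7.1 box [-104.     0.2   84. ] F [-18.2   8.7   9.1] w 0.039604481087995705 rot err deg [0.02 0.55 0.08] q [-41.  23. 101.  -0.  57.  84.]
```

View pics/e.png

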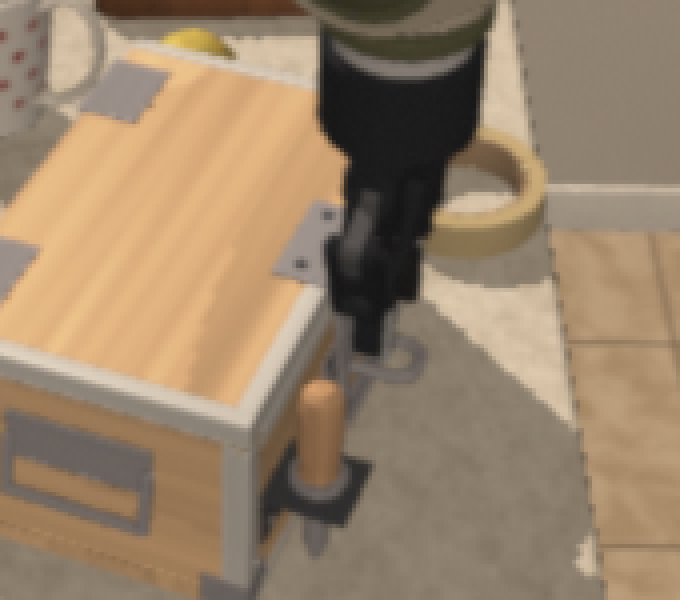

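```bash
python3 -m creep '0 0 0 -0.5 0 0 40; 0 0 0 -1 0 -0.3 40; 0 0 0 -1.3 0 -1.3 40; 0 0 0 -1.3 0 -2.6 40; 0 0 0 -1.3 -1 -3 45; 0 0 0 -1.3 -2 -3 45;0 0 0 -1.3 -3 -3 45;0 0 0 -1.3 -3 -3 45'
python3 - <<'E'
from h import *
here()
p=get_image("side");T=get_image("top")
a=cv2.resize(p["image"][200:320,280:380],(500,600),interpolation=3);cv2.imwrite("pics/f.png",a)
R=np.array([[cb,-sb],[sb,cb]])
for nm,p in(("S",p),("T",T)):
    r,cc=np.mgrid[0:480,0:640];d=p["depth"];K=p["intrinsics"]
    pc=np.stack([(cc-K[0][2])/K[0][0]*d,-(r-K[1][2])/K[1][1]*d,-d],-1)[d>0]
    Vi=np.linalg.inv(p["view"]);w=pc@Vi[:3,:3].T+Vi[:3,3];b=np.c_[(w[:,:2]-BX[:2])@R,w[:,2]]*1e3
    m=(abs(b[:,1])<32)&(b[:,0]<-84)&(b[:,0]>-135)&(b[:,2]>30)&(b[:,2]<135);q=b[m];q=q[np.argsort(q[:,2])]
    print(nm,m.sum(),q[::max(1,len(q)//40)].round().astype(int).tolist())
E
```

```text
time_s: 7.95
position: [0.4366, -0.1079, 0.3479]
tool_rot: [[0.822, -0.57, 0.002], [-0.57, -0.822, -0.0], [0.002, -0.001, -1.0]]
ft_force: [-0.6, -0.0, 0.6]
grip_width: 0.0449
gripper_force: 0.0
t 7.95 box [-140.8   92.3  174.9] F [-0.6 -0.   0.6] w 0.044923921993776664 rot err deg [-0.05 -0.12  0.19] q [-29.  15.  95.   0.  70.  96.]
S 281 [[-86, -30, 31], [-99, 31, 42], [-100, 3, 43], [-101, 29, 44], [-99, 13, 46], [-99, 19, 48], [-95, 8, 51], [-96, 19, 53], [-98, 29, 60], [-96, 32, 65], [-86, 15, 68], [-109, 22, 69], [-96, 31, 70], [-123, 18, 70], [-125, 5, 71], [-128, 8, 71], [-116, 16, 71], [-87, 31, 72], [-125, 13, 72], [-126, 1, 73], [-127, 4, 73], [-95, 24, 74], [-95, 19, 78], [-95, 5, 80], [-96, 14, 82], [-94, 29, 84], [-95, 0, 86], [-95, 26, 87], [-95, 7, 89], [-95, 19, 92], [-86, 29, 94], [-93, 28, 96], [-90, 32, 98], [-94, 24, 103], [-93, 23, 108], [-86, 27, 114], [-92, 27, 119], [-93, 32, 128], [-87, 25, 131], [-85, 13, 133], [-86, 30, 135]]
T 343 [[-85, -27, 33], [-100, 28, 42], [-99, 5, 44], [-100, -17, 47], [-97, 30, 50], [-98, -21, 53], [-85, -27, 55], [-95, 19, 65], [-109, -12, 67], [-127, -4, 68], [-119, -11, 69], [-121, 9, 70], [-120, -5, 70], [-99, 15, 71], [-124, 4, 71], [-110, -7, 72], [-98, 16, 73], [-103, 16, 73], [-114, -10, 74], [-96, -20, 75], [-94, -2, 77], [-95, 27, 80], [-95, -11, 83], [-85, -22, 87], [-94, 7, 90], [-94, 10, 93], [-93, 16, 99], [-93, 1, 103], [-86, -25, 106], [-92, 7, 110], [-92, 21, 115], [-85, -31, 125], [-92, 15, 127], [-91, -7, 128], [-87, -1, 129], [-85, -28, 129], [-92, 1, 130], [-85, -5, 130], [-85, -17, 131], [-91, -12, 131], [-90, -6, 132], [-89, 28, 133], [-86, 0, 134]]
```

View pics/f.png

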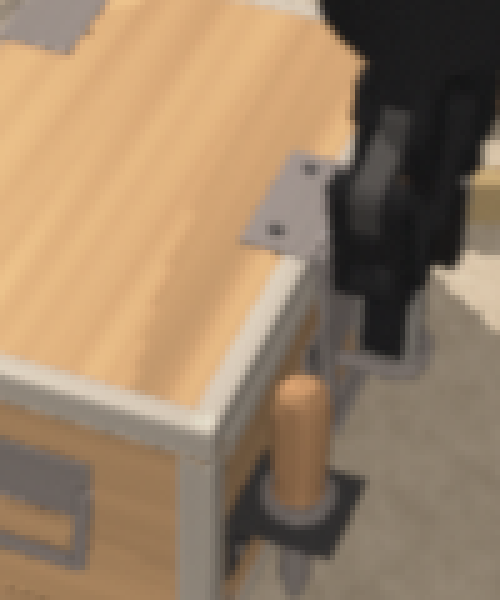

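The hasp is nearly flat, about 0.07–0.1 rad by depth. For margin I push it again at a lower point, with the tool tilted so only the fingertips bear on the rails either side of the staple.

```bash
python3 -m creep '0 0.7 0 -0.8 1 0 42; 0 1.4 0 -1.57 2 0 42; 0 2 0 -1.6 3.08 0 42; 0 2 0 -1.6 3.08 1 42; 0 2 0 -1.6 3.08 2 42; 0 2 0 -1.6 3.08 3 42; 0 2 0 -1.6 3.08 3.7 42; 0 2 0 -1.6 3.08 4 42; 0 2 0 -1.6 3.08 4 42; 0 2 0 -1.6 3.08 4 42'
python3 - <<'E'
from h import *
here()
s=env.observe();R=np.array(s["tool_rot"]);w=s["position"]+R@[0,0,.173];d=w[:2]-BX[:2];print("tip",np.array([[cb,sb],[-sb,cb]])@d*1e3,w[2])
print(np.round(R.T@(np.array([cb,sb,0])),3))
E
```

```text
time_s: 9.05
position: [0.343, -0.1587, 0.2278]
tool_rot: [[0.787, -0.573, 0.226], [-0.551, -0.819, -0.159], [0.276, 0.0, -0.961]]
ft_force: [-0.6, 0.2, 0.1]
grip_width: 0.042
gripper_force: 0.0
t 9.05 box [-188.5   -3.    54.8] F [-0.6  0.2  0.1] w 0.04202893152624067 rot err deg [  0.02 -16.03  -0.04] q [-43.  19. 119.   5.  26.  77.]
tip [-140.68926528   -3.05712546] 0.061504939959139276
[ 0.961 -0.001  0.276]
```

```bash
python3 -m creep '0 0 0 0.1 -0.1 0.03 42; 0 0 0 0.4 -0.1 0.12 42; 0 0 0 0.7 -0.1 0.2 42; 0 0 0 0.95 -0.1 0.27 42; 0 0 0 1.1 -0.1 0.32 42; 0 0 0 1.2 -0.1 0.34 42; 0 0 0 1.27 -0.1 0.36 42; 0 0 0 1.3 -0.1 0.37 42; 0 0 0 1.3 -0.1 0.37 42; 0 0 0 1.3 -0.1 0.37 42'
python3 - <<'E'
from h import *
here()
s=env.observe();R=np.array(s["tool_rot"]);w=s["position"]+R@[0,0,.173];d=w[:2]-BX[:2];print("tip",np.array([[cb,sb],[-sb,cb]])@d*1e3,w[2])
E
```

```text
time_s: 10.05
position: [0.378, -0.1788, 0.2275]
tool_rot: [[0.788, -0.573, 0.226], [-0.551, -0.82, -0.158], [0.275, -0.0, -0.961]]
ft_force: [-1.4, -0.3, 0.0]
grip_width: 0.0422
gripper_force: 0.4
t 10.05 box [-148.3    0.6   54.5] F [-1.4 -0.3  0. ] w 0.042183225846492776 rot err deg [ -0.   -15.99   0.  ] q [-42.  22. 113.   4.  29.  80.]
tip [-100.65970318    0.58397482] 0.061186004699586904
```

```bash
python3 -m creep '0 0 0 0.05 0 0.015 42; 0 0 0 0.1 0 0.03 42; 0 0 0 0.1 0 0.03 42; 0 0 0 0.1 0 0.03 42'; python3 -m creep '0 0 0 0.04 0 0.01 42; 0 0 0 0.08 0 0.02 42; 0 0 0 0.08 0 0.02 42'
```

```text
time_s: 10.45
position: [0.3794, -0.1797, 0.2272]
tool_rot: [[0.789, -0.573, 0.222], [-0.551, -0.82, -0.155], [0.271, -0.0, -0.963]]
ft_force: [-10.5, 5.7, 6.7]
grip_width: 0.0423
gripper_force: 5.8
time_s: 10.75
position: [0.3805, -0.1802, 0.2271]
tool_rot: [[0.79, -0.572, 0.219], [-0.552, -0.82, -0.152], [0.266, -0.001, -0.964]]
ft_force: [-19.9, 8.5, 15.2]
grip_width: 0.042
gripper_force: 10.7
```

```bash
python3 -m creep '0 0 0 -0.5 0 -0.14 42; 0 0 0 -1.44 0 -0.41 42; 0 0 0 -1.2 0 -1.3 42; 0 0 0 -0.9 0 -2.3 42; 0 0 0 -0.6 0 -3.3 50; 0 -1 0 -0.45 0 -3.94 50; 0 -2 0 -0.45 0 -3.94 50; 0 -2 0 -0.45 0 -3.94 50; 0 -2 0 -0.45 0 -3.94 50'
python3 - <<'E'
from h import *
here()
tgt(-107,95,165,.1547);tgt(-107,95,105,.1547)
p=get_image("side");T=get_image("top")
for nm,p in(("side",p),("top",T)):
    for l in("pin_grip","hasp_end"):
        for b in spotter.boxes_of(l,p)[:1]:print(nm,l,b,px2w(p,*b["xy"]))
cv2.imwrite("pics/g.png",cv2.resize(T["image"][200:300,230:350],(720,600),interpolation=3))
R=np.array([[cb,-sb],[sb,cb]])
for nm,p in(("T",T),):
    r,cc=np.mgrid[0:480,0:640];d=p["depth"];K=p["intrinsics"]
    pc=np.stack([(cc-K[0][2])/K[0][0]*d,-(r-K[1][2])/K[1][1]*d,-d],-1)[d>0]
    Vi=np.linalg.inv(p["view"]);w=pc@Vi[:3,:3].T+Vi[:3,3];b=np.c_[(w[:,:2]-BX[:2])@R,w[:,2]]*1e3
    for a,c in((38,50),(50,62),(75,90),(90,105),(105,118)):
        m=(abs(b[:,1])<28)&(b[:,0]<-87)&(b[:,0]>-105)&(b[:,2]>a)&(b[:,2]<c);print(a,m.sum(),np.median(b[m][:,0]))
    m=(abs(b[:,1]-95)<14)&(abs(b[:,0]+107)<14)&(b[:,2]>115)&(b[:,2]<140);print("pin",b[m].mean(0),np.ptp(b[m],axis=0))
E
```

```text
time_s: 11.65
position: [0.3454, -0.156, 0.3371]
tool_rot: [[0.82, -0.573, 0.003], [-0.573, -0.82, -0.002], [0.003, -0.0, -1.0]]
ft_force: [-0.3, -0.1, -0.6]
grip_width: 0.0499
gripper_force: 0.0
t 11.65 box [-188.     0.6  164.1] F [-0.3 -0.1 -0.6] w 0.049941455776783765 rot err deg [-0.01 -0.19  0.01] q [-42.   9. 106.   0.  65.  83.]
[-0.   -0.02  0.  ] [ 2.7  -3.15  0.59]
[-0.   -0.02  0.  ] [ 2.69 -3.15  2.59]
side pin_grip {'xy': [337.9, 292.6], 'p': 0.67} [ 0.47522337 -0.11464946  0.0988112 ]
side hasp_end {'xy': [345.9, 255.2], 'p': 0.88} [ 0.4398012  -0.18796117  0.11934045]
top pin_grip {'xy': [277.0, 238.1], 'p': 0.59} [ 0.46490771 -0.13163124  0.12489064]
top hasp_end {'xy': [310.2, 258.5], 'p': 0.65} [ 0.42844916 -0.20657092  0.04870562]
38 26 -90.99102747567255
50 8 -89.40066326154982
75 17 -90.46487963830464
90 15 -90.45828752667975
105 2 -89.56103862454822
pin [-103.3844534    95.23518057  127.50111043] [16.05924963 19.0516842  18.47672501]
```

View pics/g.png

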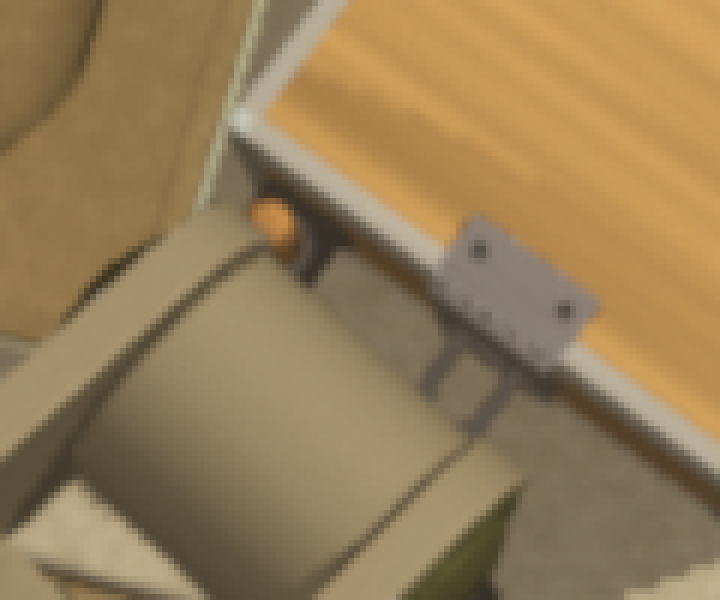

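The hasp is flat: its front face is at -90.5 mm all along. The pin still stands in its keeper, at (272,222) in the crop. Next I go above it and descend.

```bash
python3 -m creep '0 0 0 0.5 -1 0 50; 0 0 0 1 -2 0 50; 0 0 0 1.5 -3.15 0.1 50; 0 0 0 2.2 -3.15 0.3 50; 0 0 0 2.7 -3.15 0.59 50; 0 0 0 2.7 -3.15 0.59 50;  0 0 0 2.7 -3.15 0.59 50' && python3 -c "
from h import *
here();tgt(-107,95,105,.1547)
for n in('side','top'):
    p=get_image(n)
    for b in spotter.boxes_of('pin_grip',p)[:1]:print(n,b)
    print('predicted grip',w2px(p,np.r_[BX[:2]+np.array([[cb,-sb],[sb,cb]])@[-.107,.095],.105]))
"
```

```text
time_s: 12.65
position: [0.4655, -0.1248, 0.3195]
tool_rot: [[0.82, -0.573, -0.001], [-0.573, -0.82, 0.001], [-0.001, -0.0, -1.0]]
ft_force: [-0.9, 0.8, -0.3]
grip_width: 0.0503
gripper_force: 0.0
t 12.65 box [-107.4   95.   146.5] F [-0.9  0.8 -0.3] w 0.050304672891810204 rot err deg [-0.    0.05 -0.01] q [-29.  20.  93.   0.  67.  96.]
[-0.    0.01 -0.  ] [ 0.02 -0.    1.99]
side {'xy': [341.2, 295.5], 'p': 0.65}
predicted grip (np.float64(341.3938785710858), np.float64(285.4257419375145))
top {'xy': [436.7, 253.5], 'p': 0.6}
predicted grip (np.float64(274.97025949445265), np.float64(239.21020609197126))
```

```bash
python3 -m creep '0 0 0 0 0 0.4 50; 0 0 0 0 0 0.9 50; 0 0 0 0 0 1.4 50; 0 0 0 0 0 1.8 50; 0 0 0 0 0 1.95 50; 0 0 0 0 0 1.95 50; 0 0 0 0 0 1.95 50' && python3 -m creep '0 0 0 0 0 0 12; 0 0 0 0 0 0 12; 0 0 0 0 0 0 12; 0 0 0 0 0 0 12; 0 0 0 0 0 0 12; 0 0 0 0 0 0 12; 0 0 0 0 0 0 12;0 0 0 0 0 0 12' 40; python3 -c "
from h import *
here()"
```

```text
time_s: 13.55
position: [0.4659, -0.1249, 0.2619]
tool_rot: [[0.82, -0.573, 0.001], [-0.573, -0.82, -0.001], [0.001, -0.0, -1.0]]
ft_force: [-0.6, 0.2, 0.7]
grip_width: 0.0496
gripper_force: 0.0
time_s: 14.35
position: [0.466, -0.1249, 0.2616]
tool_rot: [[0.82, -0.573, 0.001], [-0.573, -0.82, -0.0], [0.001, -0.0, -1.0]]
ft_force: [1.8, 3.3, 5.7]
grip_width: 0.0212
gripper_force: 39.3
t 14.35 box [-107.    95.2   88.6] F [1.8 3.3 5.7] w 0.021218574385972067 rot err deg [-0.03 -0.05  0.  ] q [-29.  25.  97.   0.  58.  96.]
```

```bash
python3 -m creep '0 0 0 0 0 -0.4 12; 0 0 0 0 0 -0.9 12; 0 0 0 0 0 -1.4 12; 0 0 0 0 0 -1.9 12; 0 0 0 0 0 -2.4 12; 0 0 0 0 0.6 -2.4 12; 0 0 0 0 1.3 -2.4 12; 0 0 0 0 2 -2.4 12; 0 0 0 0 2.7 -2.4 12; 0 0 0 0 3.17 -2.4 12; 0 0 0 0 3.17 -2.4 12; 0 0 0 0 3.17 -2.4 12'
python3 - <<'E'
from h import *
here()
p=get_image("side");T=get_image("top")
cv2.imwrite("pics/i.png",np.hstack([cv2.resize(p["image"][190:310,280:400],(400,400),interpolation=3),cv2.resize(T["image"][190:310,250:370],(400,400),interpolation=3)]))
E
```

```text
time_s: 15.55
position: [0.4113, -0.2028, 0.333]
tool_rot: [[0.819, -0.573, -0.001], [-0.573, -0.819, 0.001], [-0.001, -0.0, -1.0]]
ft_force: [0.5, 0.9, -1.9]
grip_width: 0.0207
gripper_force: 39.5
t 15.55 box [-107.2   -0.   160. ] F [ 0.5  0.9 -1.9] w 0.020735806810657367 rot err deg [-0.    0.05 -0.04] q [-41.  17.  95.  -0.  68.  84.]
```

View pics/i.png

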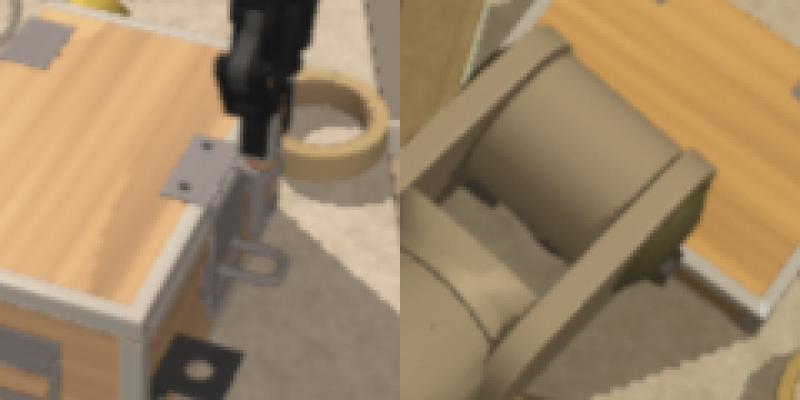

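The pin is held with its shank hanging just above the loop: side crop shank tip near (257,235), loop centre near (255,263). I check these against prediction.

Run:
```python
from h import *
S=dict(np.load("side0.npz"))
B=lambda x,y,z:(np.array(w2px(S,np.r_[BX[:2]+np.array([[cb,-sb],[sb,cb]])@[x/1e3,y/1e3],z/1e3]))-[280,190])*10/3
for n,P in(("tip",(-107,0,89)),("flange",(-107,0,144)),("staple tip",(-129.5,0,68)),("outer L corner",(-115,16.5,68)),("keeper",(-107,95,71)),("open centre",(-109,0,68)),("+3y",(-107,3,89)),("+3x",(-104,0,89))):print(n,B(*P))
```

```text
tip [255.84994683 231.33145126]
flange [261.34613059 161.3829558 ]
staple tip [289.17361948 266.09046573]
outer L corner [258.06157539 277.58132663]
keeper [202.45635682 360.08740967]
open centre [256.98102197 257.48700601]
+3y [254.31346222 234.47173342]
+3x [251.10584931 230.08588022]
```

```bash
python3 -m creep '0 0 0 0 0 0.2 12; 0 0 0 0 0 0.4 12; 0 0 0 0 0 0.55 12; 0 0 0 0 0 0.7 12; 0 0 0 0 0 0.85 12; 0 0 0 0 0 1 12; 0 0 0 0 0 1 12'
python3 - <<'E'
from h import *
here()
E
```

```text
time_s: 16.35
position: [0.4115, -0.203, 0.3027]
tool_rot: [[0.82, -0.573, -0.0], [-0.573, -0.82, 0.0], [-0.0, -0.0, -1.0]]
ft_force: [0.3, 0.0, -1.4]
grip_width: 0.0207
gripper_force: 39.5
t 16.35 box [-1.070e+02 -1.000e-01  1.297e+02] F [ 0.3  0.  -1.4] w 0.020676724946757305 rot err deg [-0.    0.02 -0.01] q [-41.  19.  98.   0.  63.  84.]
```

```bash
python3 -m creep '0 0 0 0 0 0.3 12; 0 0 0 0 0 0.6 12; 0 0 0 0 0 0.85 12; 0 0 0 0 0 1.05 12; 0 0 0 0 0 1.2 12; 0 0 0 0 0 1.28 12; 0 0 0 0 0 1.32 12; 0 0 0 0 0 1.32 12'
python3 - <<'E'
from h import *
here()
E
```

```text
time_s: 17.15
position: [0.4114, -0.2029, 0.2637]
tool_rot: [[0.82, -0.573, 0.0], [-0.573, -0.82, -0.0], [0.0, 0.0, -1.0]]
ft_force: [-0.1, 0.1, -2.0]
grip_width: 0.0209
gripper_force: 39.5
t 17.15 box [-107.1   -0.    90.7] F [-0.1  0.1 -2. ] w 0.020903034036723805 rot err deg [ 0.   -0.01  0.  ] q [-41.  23. 101.  -0.  57.  84.]
```

```bash
python3 -m creep '0 0 0 0 0 0.03 12; 0 0 0 0 0 0.06 12; 0 0 0 0 0 0.06 12;0 0 0 0 0 0.06 12' | grep force
```

```text
ft_force: [0.3, -0.1, 1.0]
gripper_force: 39.6
```

```bash
python3 -m creep '0 0 0 0 0 0.02 12; 0 0 0 0 0 0.04 12; 0 0 0 0 0 0.04 12;0 0 0 0 0 0.04 12' | grep -E "force|pos"
```

```text
position: [0.4115, -0.2029, 0.2617]
ft_force: [-1.1, 2.5, 11.2]
gripper_force: 39.5
```

Contact, with the flange seated. Now I release and retreat straight up.

```bash
python3 -m creep '0 0 0 0 0 0 24; 0 0 0 0 0 0 30; 0 0 0 0 0 0 40; 0 0 0 0 0 0 50; 0 0 0 0 0 0 50; 0 0 0 0 0 -0.5 50; 0 0 0 0 0 -1 50; 0 0 0 0 0 -1.8 50; 0 0 0 0 0 -2.6 50; 0 0 0 -1 0 -3 50; 0 0 0 -2 0 -3 50; 0 0 0 -3 0 -3 50'; python3 -m creep '0 0 0 -1 0 -0.5 50; 0 0 0 -2 0 -0.5 50; 0 0 0 -3 1 -0.5 50; 0 0 0 -3 2 -0.5 50; 0 0 0 -3 3.5 -0.5 50; 0 0 0 -3 5 -0.5 50; 0 0 0 -3 5 -0.5 50; 0 0 0 -3 5 -0.5 50'
python3 - <<'E'
from h import *
here()
p=get_image("side");T=get_image("top")
cv2.imwrite("pics/j.png",np.hstack([cv2.resize(p["image"][190:310,280:400],(400,400),interpolation=3),cv2.resize(T["image"][190:310,250:370],(400,400),interpolation=3)]))
E
```

```text
time_s: 19.15
position: [0.3367, -0.1506, 0.3508]
tool_rot: [[0.82, -0.573, 0.0], [-0.573, -0.82, -0.0], [0.001, 0.0, -1.0]]
ft_force: [-0.9, 0.3, -0.1]
grip_width: 0.05
gripper_force: 0.0
time_s: 19.95
position: [0.1773, -0.2231, 0.3655]
tool_rot: [[0.818, -0.576, 0.0], [-0.576, -0.818, 0.001], [-0.0, -0.001, -1.0]]
ft_force: [-0.2, -0.3, -0.4]
grip_width: 0.0498
gripper_force: 0.0
t 19.95 box [-287.3 -150.7  192.5] F [-0.2 -0.3 -0.4] w 0.04982563303264539 rot err deg [-0.03  0.02 -0.2 ] q [-76.  -4. 114.   0.  70.  49.]
```

View pics/j.png

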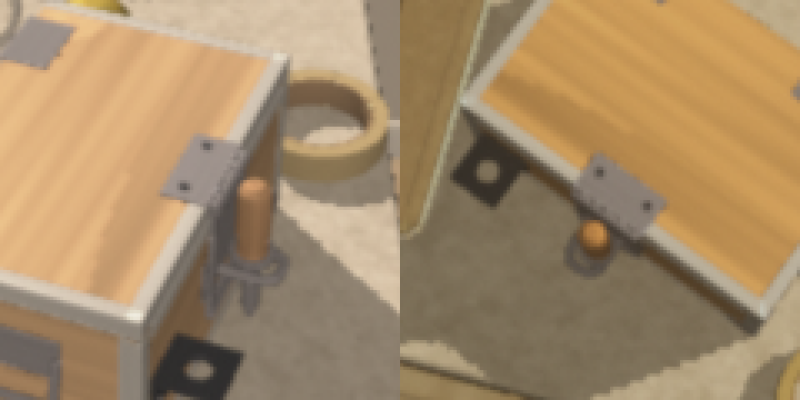

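The lid is shut, the hasp is flat, and the pin stands upright through the loop: side crop (253,220), top crop (595,237), flange on the bar. The gripper is clear.

```bash
python3 -c "
from rig import job
print(job.close_job())"
```

```text
the job is handed in; nothing more can be done
None
```

The job is handed in at about 20 s of the 64 s allowed: in the last pictures the lid is shut, the hasp lies flat over the staple and the pin hangs upright through the loop with its flange on it. No verdict came back, and I did not re-measure the salt shaker, mug and lemon, though the arm kept clear of them.

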